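Open the workshop's combination padlock and hold it up

ROBOT

A 6-joint arm with a two-finger parallel gripper is mounted at the origin on the work surface. World frame = base frame: x ahead of the robot, y to its left, z up, the work surface at z = 0. Lengths are in m, angles in rad, forces in N, time in s.
With the tool pointing down it reaches from about 0.35 to 0.925 m from the base axis. Payload 6.4 kg.
Tool frame: the origin (TCP) lies on the centre line of the jaws, within the pads' length; the fingertips stand 14 mm ahead of it and the grasp point (between the pads) lies 5 mm behind it; z points along the fingers, x is the direction in which the jaws open and shut, and the axes are right-handed (so a half turn about z gives the same grasp; the last joint's range is limited). The gripper opens to 94 mm and grips with 3 to 60 N. Pads are 16 mm wide; open, the fingers measure 119 mm over their backs; the gripper's body (75 mm by 177 mm) begins 78 mm behind the grasp point.
Start: joints at [-1.333, 0.245, 1.558, -0, 1.339, -0.174], TCP at [0.26, -0.596, 0.219] pointing down, gripper open.
Joint ranges: [-3.13, 3.13], [-1.02, 2.26], [0.13, 2.54], [-0.95, 4.09], [0.21, 2.88], [-2.74, 2.74]. Speed limits (rad/s): [2.57, 2.57, 3.14, 3.14, 3.14, 3.14].

INTERFACE

Orientations are given as a 3x3 rotation matrix whose columns are the frame's x, y, z axes.
In Python, from workcell import ctrl, eyes gives the robot as it stands.
- The arm moves only by the tool arm_command, never from a script. Its argument "commands" is a list of rows, each a list of 3 entries, a list of its own where there are three numbers: the shift along the tool's x, y, z in mm, then the turn about the tool's z in rad, then the closure, from -1 (fully open) to 1 (shut), so that 0 is half open. In form: [[[tx, ty, tz], twist, fingers], ...]. A call has 1 to 20 rows; each row is the pose to reach, as a shift and turn from the pose commanded when the call began, along the tool's axes at that moment; what a row does not reach only later rows make up. A row lasts 1/8 s, in which the tool goes at most 62.5 mm and 10.7 degrees, less where a joint would pass 70% of its speed; a pose out of reach is approached as far as the arm can. A call with a gripper value outside its range is refused whole. The fingers move at their own pace and stop on an object; "force" is the grip in N (left out, the last holds). Time passes only in rows, so rows that repeat a pose let the fingers close. It gives the time, the measured TCP pose, the force and the opening at its end, in the units of the state.
- ctrl.get_obs(): the state, without advancing time (a new reading comes with each control period).
- eyes.capture(name): name is "scene" or "side" or "wrist"; returns a dict with "pixels" (420x560x3 uint8, blue, green, red), "fx", "fy", "cx", "cy" (pixels), "position" and "rotation" of the camera in the world. Camera axes: x right, y down, z forward; pixel columns grow to the right and rows downward; lengths in m; the calibration is good to about 2 mm. A picture is of the moment at which its call begins. There is no depth.
- ctrl.job_done(): hands the job in, once; it reports no verdict.
The state is a dict: "time_s": time; "q": joint angles; "qd": joint speeds; "joint_efforts": joint torques, N m; "eef_pos": TCP position; "tool_rot": TCP orientation; "contact_force": force on the tool from outside, world axes, zero at the start; "ft_torque": the same for the moment, N m; "finger_gap": finger opening in m.
Only numpy, scipy, OpenCV 4.12 (cv2) and the standard library are available. Lean on these libraries where they do the work, as an engineer would, in place of code of your own. Each camera call takes 0.05 s, during which the arm holds its last target. There are 200 camera calls.

TASK

Set the loose padlock, dial up, down into the raised holder so that it sits fully home between the lips; then turn its dial through the clicks until the pointed end clicks into the notch facing the shackle, and pull the shackle fully open. Finish by lifting the opened lock out of the holder and holding it up, level and dial up, about 10 cm above the holder's seat: the program ends while the gripper still holds it, and the other things on the bench stay where they are.

Things in the scene. Friction and masses are not known exactly. Their poses are not given: they have to be found in the camera images.
- lock: loose padlock: brass block 64 (its x) x 50 (its y) x 28 mm thick, 0.3 to 0.5 kg, lying on its back, black dial on top, steel shackle (U of 8 mm rod) out of its +x end. Origin at the centre of the block's underside, z up out of the dial face. Its bare sides can be gripped across y (50 mm) with the dial between the fingers; dial top 54 mm above the underside
- dial (a joint): turn of the dial in rad, anticlockwise from above positive, about the axis through the block's middle. 0 = opening notch: pointed end towards the lock's +x, the shackle. Sprung click notches at -0.52, 0, 0.52, 1.05: let go, it settles into the nearest; it starts at one of the last two. 0.02 to 0.1 N m passes a click. More than 0.1 off 0 the shackle is locked. Limits -0.7, 1.25
- dial_grip (a point): centre of the dial's grip bar, on the dial axis, 44 mm above the lock's underside. Bar 12 mm wide, 20 mm high (34 to 54 mm above the underside), 34 mm long plus a pointed end with a pale line on top, on a 42 mm disc. The point's x axis points along the bar to the pointed end, z up
- shackle (a joint): how far the shackle is pulled out along the lock's +x, m: 0 shut, 0.016 fully open (a stop). Locked, it has about 2 mm of play. It drags with about 2 N and stays where it is left
- shackle_bow (a point): outer end of the shackle's bow, on the rod's centre line: 65.5 mm along the lock's +x from its origin when shut, 14 mm above its underside; moves with the shackle. Two straight legs at y = +-15 mm (38 mm over the outsides, 22 mm between) leave the block at x = 32 mm and run to x = 50 mm, where the round bow begins. Axes as the lock's
- holder_seat (a point): centre of the floor of the fixed holder's seat, 70 mm above the bench. Bare metal post on a 100 x 90 mm foot, topped by an 80 x 66 mm plate with four lips 8 mm high leaning outwards. Takes the lock's block flat on its back, either way round, 2 mm spare each side (68 mm along the point's x, 54 mm along y); the shackle passes over the end lip. z up
Things that resemble listed ones, but are neither listed nor needed, are in the scene too. Of the things like the lock, leave any that is purple; of the rest the smaller one is meant.

How it is judged:
On the way, in this order (a step that is already met when the one before it is completed fails the run):
1. the padlock sits fully home in the holder, dial up (horizontal distance between lock and holder_seat below 0.005 m and z of lock in the frame of holder_seat below 0.003 m and angle between the x axis of lock and the x axis of holder_seat, either way round below 0.15 rad and angle between lock's own z axis and vertical below 0.08 rad), for 0.2 s.
2. the dial is turned to the opening notch while the lock sits in the holder (value of joint dial between -0.13 and 0.13 rad and horizontal distance between lock and holder_seat below 0.008 m and z of lock in the frame of holder_seat below 0.008 m), for 0.2 s.
3. the shackle is pulled fully open (value of joint shackle above 0.013 m), for 0.2 s.
At the end, for the whole second after the job is handed in: the shackle is out at least 12.5 of its 16 mm, and the gripper holds the lock still (below 50 mm/s), its underside more than 60 mm above the holder's seat, dial up and level within 0.3 rad (value of joint shackle above 0.0125 m and z of lock in the frame of holder_seat above 0.06 m and angle between lock's own z axis and vertical below 0.3 rad and contact force between lock and the fingers above 1 N and linear speed of lock below 0.05 m/s); the arm keeps its last pose, push and grip.
It fails at once if a bystander is shoved more than 30 mm (distance of any of hoop, screwdriver, mallet, glue, turret, stapler, pot, offcut from where it was at the start of the episode above 0.03 m).
It also fails if it takes over 72 s, if anything falls off the work surface, if the arm or the gripper's body presses on something with over 40 N, if the wrist force passes 120 N, or if a joint passes its speed limit or range.

## Working session

There is one attempt and no reset: what is moved stays moved. The work goes in short steps, Python scripts to look and compute and a tool call to move; the robot and the scene stay as the last step left them, time stands still between calls to the robot, and variables do not carry over. Pictures are saved under pics/ and viewed, about 8 in all and at most 12, crops included, and the job is handed in when it is done.

Besides the shell and the picture viewer there is one more tool, called after "Emit:" as a command line: name --argument value ..., lists and objects as JSON in quotes. arm_command: Moves the arm, as the interface text tells. Its arguments: {"type":"object","properties":{"commands":{"type":"array","items":{"type":"array"}},"force":{"type":"number"}},"required":["commands"]}

```bash
mkdir -p pics; ls; cat > h.py <<'E'
import numpy as np, cv2, pickle
from workcell import ctrl, eyes
def cap(n,f):
    d=eyes.capture(n); cv2.imwrite('pics/%s.png'%f,np.asarray(d['pixels'])); pickle.dump(d,open('pics/%s.pkl'%f,'wb')); return d
def load(f): return pickle.load(open('pics/%s.pkl'%f,'rb'))
def ray(d,u,v):
    r=np.array(d['rotation'])@np.array([(u-d['cx'])/d['fx'],(v-d['cy'])/d['fy'],1]); return np.array(d['position']),r/np.linalg.norm(r)
def onz(d,u,v,z):
    p,r=ray(d,u,v); return p+r*(z-p[2])/r[2]
def proj(d,P):
    c=np.array(d['rotation']).T@(np.array(P)-np.array(d['position'])); return d['fx']*c[0]/c[2]+d['cx'],d['fy']*c[1]/c[2]+d['cy']
E
python3 - <<'E'
from h import *
a=cap('scene','s0');b=cap('side','d0')
for d in(a,b): print(d['position'],np.round(d['rotation'],3).tolist(),d['fx'],d['fy'],d['cx'],d['cy'])
o=ctrl.get_obs();print(o['time_s'],o['eef_pos'],np.round(o['tool_rot'],3).tolist())
E
```

```text
pics
[1.15724866 0.54627107 0.7442132 ] [[-0.663, 0.43, -0.613], [0.749, 0.402, -0.527], [0.02, -0.808, -0.589]] 457.15272766885386 457.15272766885386 276.9863162732545 207.92908356041036
[0.0877823  0.54865447 0.8362308 ] [[-0.876, -0.347, 0.334], [-0.482, 0.653, -0.584], [-0.015, -0.673, -0.74]] 429.72915531995636 429.72915531995636 288.49708857675415 212.776272314576
0.1 [ 0.26007612 -0.5951692   0.2184953 ] [[0.4, -0.916, -0.0], [-0.916, -0.4, 0.002], [-0.002, -0.0, -1.0]]
```

View pics/s0.png

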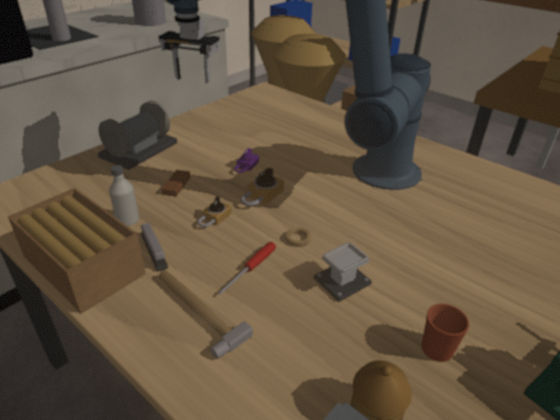

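View pics/d0.png

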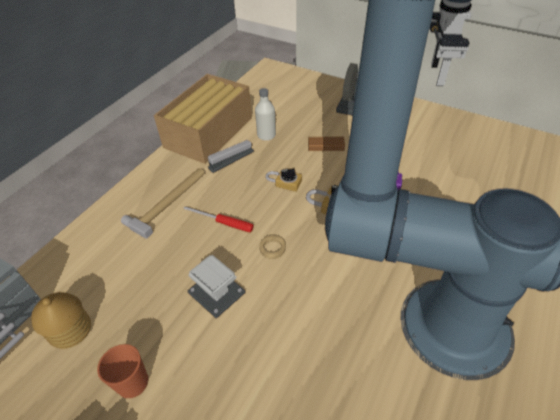

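Scene view: the small brass lock is at (216,211), a larger brass one at (265,187), a purple one at (247,160), and the holder plate at (345,257). Side view: the small lock is at (289,180) and the holder plate at (213,273).

```bash
python3 - <<'E'
from h import *
a=load('s0');b=load('d0')
def tri(u,v):
    p,r=ray(a,*u);q,s=ray(b,*v); M=np.array([r,-s]).T; t=np.linalg.lstsq(M,q-p,rcond=None)[0]
    return (p+r*t[0]+q+s*t[1])/2, np.linalg.norm(p+r*t[0]-q-s*t[1])
print('lock',tri((217,203),(289,173)),onz(a,216,213,.028),onz(b,289,182,.028))
print('bow',onz(a,201,223,.014),onz(b,268,176,.014))
print('big',onz(a,265,190,.03))
print('holder',tri((345,258),(213,273)),onz(a,345,258,.075),onz(b,213,273,.075))
for n,d,c in(('s',a,(345,265)),('d',b,(213,280)),('sl',a,(216,211)),('dl',b,(285,180))):
    i=np.asarray(d['pixels'])[c[1]-35:c[1]+35,c[0]-45:c[0]+45]
    cv2.imwrite('pics/c_%s.png'%n,cv2.resize(i,(400,300),interpolation=3))
r=[cv2.imread('pics/c_%s.png'%n) for n in('s','d','sl','dl')]
cv2.imwrite('pics/c0.png',np.vstack([np.hstack(r[:2]),np.hstack(r[2:])]))
E
```

```text
lock (array([ 0.51755846, -0.21107153,  0.04093149]), np.float64(0.003834850282755981)) [ 0.53689126 -0.19646265  0.028     ] [ 0.5062992  -0.18907935  0.028     ]
bow [ 0.58028639 -0.20715492  0.014     ] [ 0.57739777 -0.19562494  0.014     ]
big [ 0.37239914 -0.17434953  0.03      ]
holder (array([0.49253478, 0.17384778, 0.07018903]), np.float64(0.0016153253034776108)) [0.49761049 0.17742064 0.075     ] [0.49021459 0.17530845 0.075     ]
```

View pics/c0.png

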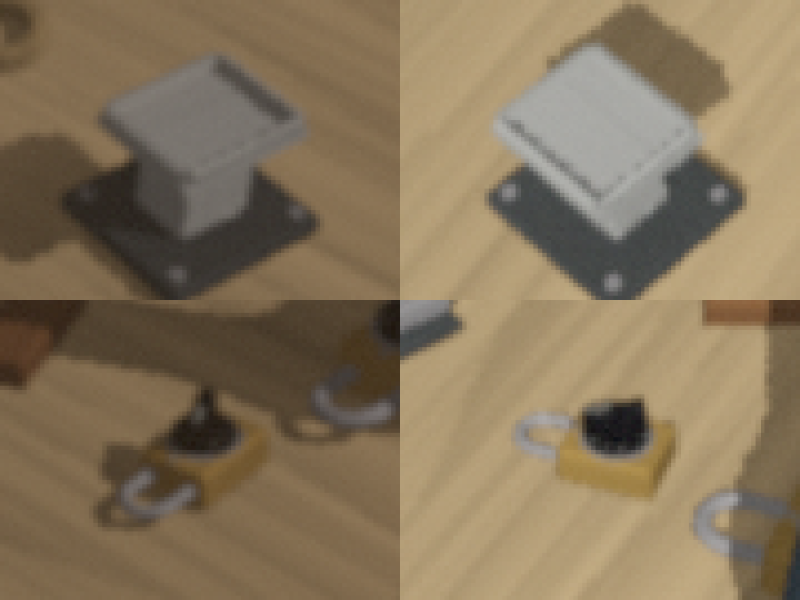

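The close crops show the small lock's shackle pointing roughly along world +x, and the holder sides at about 45° in the pictures. I'm moving above the lock.

Emit:
arm_command --commands '[[[-255, -390, -40], 0.41, -1], [[-255, -390, -40], 0.41, -1], [[-255, -390, -40], 0.41, -1], [[-255, -390, -40], 0.41, -1], [[-255, -390, -40], 0.41, -1], [[-255, -390, -40], 0.41, -1], [[-255, -390, -40], 0.41, -1], [[-255, -390, -40], 0.41, -1], [[-255, -390, -40], 0.41, -1], [[-255, -390, -40], 0.41, -1], [[-255, -390, -40], 0.41, -1], [[-255, -390, -40], 0.41, -1]]'

```text
time_s: 1.6
eef_pos: [0.515, -0.2068, 0.2593]
tool_rot: [[0.0, -1.0, -0.0], [-1.0, -0.0, 0.0], [-0.0, 0.0, -1.0]]
contact_force: [-0.1, 0.7, 0.5]
finger_gap: 0.0939
```

```bash
python3 - <<'E'
from h import *
a=cap('wrist','w1');print(a['position'],np.round(a['rotation'],3).tolist(),a['fx'],a['cx'],a['cy'])
o=ctrl.get_obs();print(o['time_s'],o['eef_pos'],np.round(o['tool_rot'],4).tolist(),o['q'])
E
```

```text
[ 0.59990287 -0.20648266  0.42459777] [[-0.001, -0.957, -0.288], [-1.0, 0.001, 0.001], [-0.001, 0.288, -0.957]] 333.0157444071172 285.02061221833816 216.98335835772735
1.65 [ 0.51511597 -0.20663036  0.25937338] [[0.0004, -1.0, -0.0002], [-1.0, -0.0004, 0.0001], [-0.0001, 0.0002, -1.0]] [-5.85767384e-01 -9.43838257e-03  1.76189727e+00 -2.45438948e-05
  1.38930177e+00  9.84647916e-01]
```

View pics/w1.png

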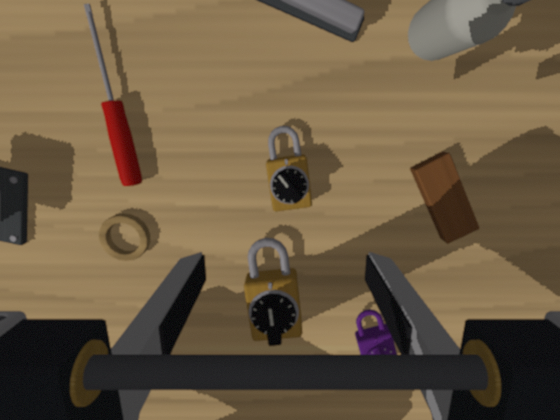

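Wrist view: the small lock's block is at (288,183) with its bow at (284,128), and the pointer aims up-left (positive dial). The big lock is at (272,305) and the purple one at (375,335).

```bash
cat >> h.py <<'E'
def brass(d,box):
    x0,y0,x1,y1=box; im=np.asarray(d['pixels']); h=cv2.cvtColor(im,cv2.COLOR_BGR2HSV)
    m=np.zeros(im.shape[:2],np.uint8); m[y0:y1,x0:x1]=255
    return h,m
E
python3 - <<'E'
from h import *
d=load('w1'); im=np.asarray(d['pixels']);h=cv2.cvtColor(im,cv2.COLOR_BGR2HSV)
for p in((272,165),(305,205),(275,207),(330,230),(288,140)): print(p,h[p[1],p[0]])
m=((h[...,0]>12)&(h[...,0]<28)&(h[...,1]>150)).astype(np.uint8)*255
m[:150]=0;m[222:]=0;m[:,:255]=0;m[:,325:]=0
c=max(cv2.findContours(m,0,2)[0],key=cv2.contourArea); c=cv2.convexHull(c); r=cv2.minAreaRect(c);print(r)
for q in cv2.boxPoints(r): print(q,onz(d,*q,.028))
print('ctr',onz(d,*r[0],.028)); print('bow',onz(d,284.5,130,.014),'dial',onz(d,290,185,.034),'TCPproj',proj(d,[.515,-.2066,.02]))
for n in ['s0','d0']:
    e=load(n); im=np.asarray(e['pixels'])
    print(n,proj(e,[.53,-.2,.028]))
E
```

```text
(272, 165) [ 20 169 134]
(305, 205) [ 20 173 125]
(275, 207) [ 20 170 132]
(330, 230) [ 18 102 145]
(288, 140) [ 18 104 130]
((286.74298095703125, 166.54696655273438), (20.063907623291016, 40.153900146484375), 82.50414276123047)
[265.5289  159.21986] [ 0.55174821 -0.18309127  0.028     ]
[305.33963 153.98161] [ 0.55782436 -0.23004705  0.028     ]
[307.95706 173.87407] [ 0.53429274 -0.23357121  0.028     ]
[268.14633 179.11232] [ 0.52800088 -0.18581511  0.028     ]
ctr [ 0.54307538 -0.20817245  0.028     ]
bow [ 0.58464901 -0.20553209  0.014     ] dial [ 0.52198882 -0.21203571  0.034     ] TCPproj (np.float64(285.4328834272597), np.float64(188.34611760770318))
s0 (np.float64(217.0407355931805), np.float64(211.30199331822385))
d0 (np.float64(283.36264985122807), np.float64(176.78849562148378))
```

Emit:
arm_command --commands '[[[6, -6, 60], -0.12, -1], [[6, -6, 120], -0.12, -1], [[6, -6, 170], -0.12, -1], [[6, -6, 210], -0.12, -1], [[6, -6, 233], -0.12, -1], [[6, -6, 233], -0.12, -1], [[6, -6, 233], -0.12, 1], [[6, -6, 233], -0.12, 1], [[6, -6, 233], -0.12, 1], [[6, -6, 233], -0.12, 1], [[6, -6, 233], -0.12, 1], [[6, -6, 233], -0.12, 1]]' --force 45

```text
time_s: 3.15
eef_pos: [0.5216, -0.2118, 0.0267]
tool_rot: [[0.121, -0.993, 0.0], [-0.993, -0.121, 0.0], [-0.0, -0.0, -1.0]]
contact_force: [-0.4, 1.0, 3.2]
finger_gap: 0.0497
```

```bash
python3 - <<'E'
from h import *
a=load('s0');b=load('d0')
S=[(100,108),(218,55),(308,128),(188,182)]; D=[(192,42),(95,125),(200,205),(300,135)]
for d,C,o in((a,S,(300,230)),(b,D,(168,245))):
    P=np.array([onz(d,o[0]+x/4.444,o[1]+y/4.286,.078)[:2] for x,y in C]); print(P.mean(0))
    for i in range(4):
        e=P[(i+1)%4]-P[i]; print(P[i],np.linalg.norm(e),np.degrees(np.arctan2(e[1],e[0])))
E
```

```text
[0.49750531 0.17906387]
[0.52646772 0.13781908] 0.07644061780805936 165.57643718842277
[0.45243645 0.15685953] 0.06655165298607216 74.90338336614964
[0.46976966 0.22111436] 0.07449745779512805 -16.094069401423074
[0.5413474  0.20046253] 0.06438638738834168 -103.36183159497408
[0.48825976 0.18012118]
[0.52024482 0.13932076] 0.06457250072480498 80.25418042533957
[0.5311755  0.20296138] 0.07239081902562701 169.08689016783
[0.46009384 0.21666642] 0.058173454246278074 -108.61453301798718
[0.44152489 0.16153617] 0.08179457140651372 -15.759495431547245
```

Emit:
arm_command --commands '[[[0, 0, -40], 0, 1], [[0, 0, -100], 0, 1], [[-60, 5, -150], 0.1, 1], [[-120, 10, -200], 0.2, 1], [[-170, 14, -220], 0.3, 1], [[-220, 14, -220], 0.38, 1], [[-270, 14, -220], 0.38, 1], [[-299, 14, -220], 0.38, 1], [[-299, 14, -220], 0.38, 1], [[-299, 14, -220], 0.38, 1], [[-299, 14, -220], 0.38, 1]]'

```text
time_s: 4.53
eef_pos: [0.4713, 0.0823, 0.246]
tool_rot: [[-0.257, -0.966, -0.001], [-0.966, 0.257, -0.0], [0.0, 0.001, -1.0]]
contact_force: [-0.2, -0.4, -3.5]
finger_gap: 0.0495
```

```bash
python3 - <<'E'
from h import *
a=cap('wrist','w2')
o=ctrl.get_obs();print(o['time_s'],o['eef_pos'],np.round(o['tool_rot'],4).tolist(),o['finger_gap'],proj(a,[.493,.178,.078]))
E
```

```text
4.575 [0.4713614  0.08227551 0.24614991] [[-0.2569, -0.9664, -0.0006], [-0.9664, 0.2569, -0.0001], [0.0002, 0.0005, -1.0]] 0.04951084114903523 (np.float64(190.88877302573917), np.float64(205.82727581757408))
```

View pics/w2.png

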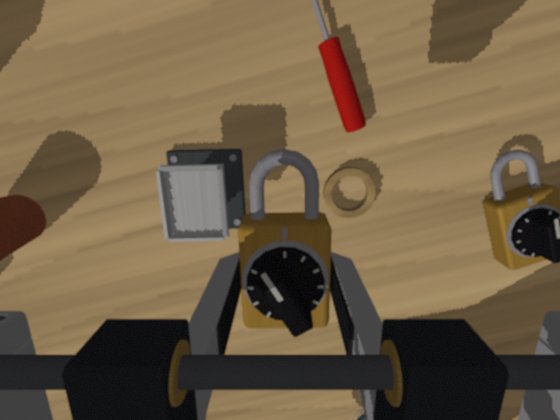

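Wrist view: the lock is held squarely, with its pale line pointing up-left by about 32° (the +0.52 notch). The holder rim corners are near (158,168), (222,164), (229,238) and (164,242).

```bash
python3 - <<'E'
from h import *
d=load('w2'); im=np.asarray(d['pixels']);h=cv2.cvtColor(im,cv2.COLOR_BGR2HSV)
m=((h[...,1]<60)&(h[...,2]>95)).astype(np.uint8)*255
m[:150]=0;m[260:]=0;m[:,:145]=0;m[:,240:]=0
m=cv2.morphologyEx(m,2,np.ones((3,3)))
c=max(cv2.findContours(m,0,2)[0],key=cv2.contourArea); c=cv2.convexHull(c); r=cv2.minAreaRect(c);print(r)
P=np.array([onz(d,*q,.078)[:2] for q in cv2.approxPolyDP(c,5,True)[:,0]+.5]);print(P,P.mean(0))
for i in range(len(P)):
    e=P[(i+1)%len(P)]-P[i]; print(np.linalg.norm(e),np.degrees(np.arctan2(e[1],e[0])))
# lock in grip: block mask
o=ctrl.get_obs();z=o['eef_pos'][2]-.0265
m=((h[...,0]>12)&(h[...,0]<28)&(h[...,1]>150)).astype(np.uint8)*255
m[:200]=0;m[335:]=0;m[:,:230]=0;m[:,340:]=0
c=cv2.convexHull(np.vstack([k for k in cv2.findContours(m,0,2)[0] if cv2.contourArea(k)>30]))
A=cv2.approxPolyDP(c,5,True)[:,0];R=np.array(o['tool_rot'])
for q in A:
    p=onz(d,*q,z+.028); print(q,(R.T@(p-o['eef_pos'])*1000).round(1))
print('bow',[(R.T@(onz(d,u,v,z+.014)-o['eef_pos'])*1000).round(1) for u,v in((283,155),)])
E
```

```text
((191.65516662597656, 202.4365997314453), (80.62335205078125, 66.27104187011719), 84.47245788574219)
[[0.52577466 0.1392388 ]
 [0.45076874 0.15068944]
 [0.46161166 0.21339976]
 [0.5397839  0.19559398]] [0.49448474 0.1747305 ]
0.07587493485904453 171.32006117227922
0.06364080824355324 80.19026688618355
0.08017445519178365 -12.831693149217502
0.058070347795264196 -103.96008364510068
[323 214] [ 19.  -37.   -1.5]
[331 265] [24.2 -8.5 -1.5]
[326 324] [22.7 28.2 -1.5]
[246 326] [-22.8  29.4  -1.5]
[239 270] [-25.3  -5.6  -1.5]
[244 216] [-21.5 -36.   -1.5]
bow [array([ -1.5, -65.3,  12.5])]
```

```bash
python3 - <<'E'
from h import *
d=load('w2'); im=np.asarray(d['pixels'])[140:265,135:260]
cv2.imwrite('pics/w2c.png',cv2.resize(im,None,fx=4.6,fy=4.6,interpolation=2))
print(onz(d,191.655,202.44,.078))
E
```

```text
[0.49621265 0.17601769 0.078     ]
```

View pics/w2c.png

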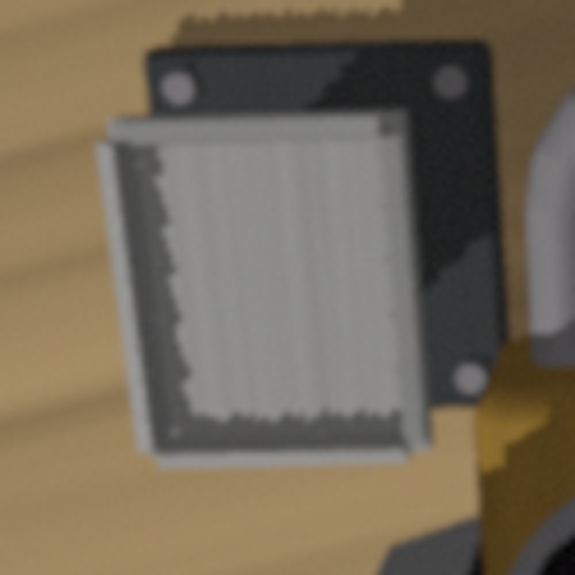

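```bash
python3 - <<'E'
from h import *
d=load('w2')
f=lambda x,y: onz(d,135+x/4.6-.4,140+y/4.6-.4,.078)
g=lambda a,b:(np.linalg.norm(f(*b)-f(*a)).round(4),np.degrees(np.arctan2(*(f(*b)-f(*a))[1::-1])).round(2))
print(f(269,288),f(270.5,288.5))
print('L',g((142,452),(97,145)),'R',g((430,445),(407,108)),'TB',g((284,462),(257,115)))
print('LR',g((418,277),(119.5,298)),'bot',g((410,460),(158,465)),'top',g((407,108),(108,122)))
# foot corners z~.008
for z in (.006,.01):
  h=lambda x,y: onz(d,135+x/4.6-.4,140+y/4.6-.4,z)
  for a,b in(((488,42),(148,50)),((505,400),(488,42))):
    e=h(*b)-h(*a);print(z,np.linalg.norm(e),np.degrees(np.arctan2(e[1],e[0])))
o=ctrl.get_obs();R=np.array(o['tool_rot']);print(R.T@(np.array([.4955,.1755,.1])-o['eef_pos'])*1000)
E
```

```text
[0.49606656 0.17451579 0.078     ] [0.49587047 0.17422936 0.078     ]
L (np.float64(0.0714), np.float64(-13.01)) R (np.float64(0.0777), np.float64(-14.11)) TB (np.float64(0.0803), np.float64(-15.18))
LR (np.float64(0.0675), np.float64(79.18)) bot (np.float64(0.0586), np.float64(76.27)) top (np.float64(0.0652), np.float64(77.72))
0.006 0.08874895050026574 76.37804320826558
0.006 0.09819347281243614 -14.389725575579249
0.01 0.08787300730542436 76.37804320826555
0.01 0.09722431313445615 -14.389725575579254
[-96.33217812   0.55031179 146.12693737]
```

Emit:
arm_command --commands '[[[-50, 0, 30], -0.02, 1], [[-95, 0.5, 80], -0.02, 1], [[-95, 0.5, 120], -0.02, 1], [[-95, 0.5, 130], -0.02, 1], [[-95, 0.5, 134], -0.02, 1], [[-95, 0.5, 138], -0.02, 1], [[-95, 0.5, 141], -0.02, 1], [[-95, 0.5, 144], -0.02, 1], [[-95, 0.5, 144], -0.02, 1]]'

```text
time_s: 5.7
eef_pos: [0.495, 0.1751, 0.1025]
tool_rot: [[-0.236, -0.972, -0.0], [-0.972, 0.236, 0.0], [-0.0, 0.0, -1.0]]
contact_force: [0.2, -0.2, -3.7]
finger_gap: 0.0493
```

Emit:
arm_command --commands '[[[0, 0, 2], 0, 1], [[0, 0, 4], 0, 1], [[0, 0, 6], 0, 1], [[0, 0, 7], 0, 1], [[0, 0, 7], 0, 1]]'

```text
time_s: 6.32
eef_pos: [0.4952, 0.1752, 0.0967]
tool_rot: [[-0.236, -0.972, -0.0], [-0.972, 0.236, -0.0], [0.0, 0.0, -1.0]]
contact_force: [-5.1, -1.2, 5.3]
finger_gap: 0.0498
```

```bash
python3 - <<'E'
from h import *
o=ctrl.get_obs();print(o['eef_pos'],o['contact_force'])
r=[]
for n,c in(('scene',(345,255)),('side',(213,265))):
    d=cap(n,'p1'+n);i=np.asarray(d['pixels'])[c[1]-38:c[1]+37,c[0]-40:c[0]+40];r.append(cv2.resize(i,(400,375),interpolation=2))
cv2.imwrite('pics/p1.png',np.hstack(r))
E
```

```text
[0.49521177 0.17522806 0.09666328] [-5.09034324 -1.21807693  5.2857121 ]
```

View pics/p1.png

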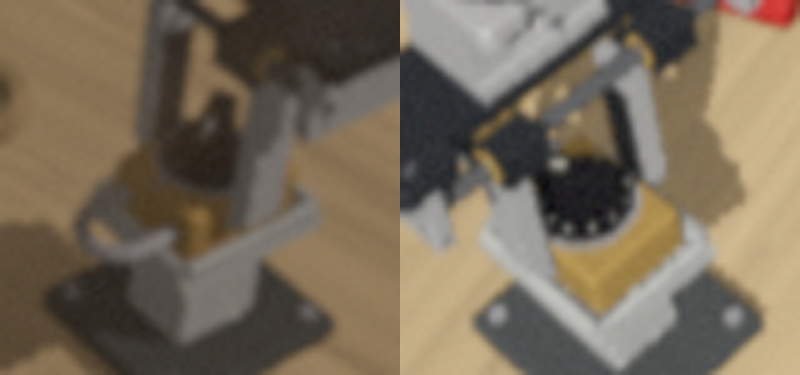

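The lock is down inside the lips, but the −x force says it rests lightly on the front lip. I'll ease it back a bit, press, then release.

Emit:
arm_command --commands '[[[0, 0.7, 1], 0, 1], [[0, 1.4, 1.5], 0, 1], [[0, 1.4, 2], 0, 1], [[0, 1.4, 2], 0, 1]]'

```text
time_s: 6.92
eef_pos: [0.4952, 0.1753, 0.0967]
tool_rot: [[-0.236, -0.972, 0.002], [-0.972, 0.235, -0.001], [0.0, -0.002, -1.0]]
contact_force: [-7.3, -2.8, 15.0]
finger_gap: 0.0497
```

Emit:
arm_command --commands '[[[0, 0, 0], 0, -1], [[0, -1, 0], 0, -1], [[0, -1, -2], 0, -1], [[0, -1, -2], 0, -1], [[0, -1, -14], 0, -1], [[0, -1, -28], 0, -1], [[0, -1, -28], -0.18, -1], [[0, -1, -28], -0.36, -1], [[0, -1, -28], -0.52, -1], [[0, -1, -28], -0.52, -1]]'

```text
time_s: 8.18
eef_pos: [0.4951, 0.1754, 0.1225]
tool_rot: [[0.276, -0.961, 0.001], [-0.961, -0.276, 0.0], [0.0, -0.001, -1.0]]
contact_force: [0.0, 0.0, -0.3]
finger_gap: 0.0939
```

```bash
python3 - <<'E'
from h import *
d=cap('wrist','w3');o=ctrl.get_obs();print(o['eef_pos'],o['q'][5],o['contact_force'],o['finger_gap'],np.round(o['tool_rot'],3).tolist())
E
```

```text
[0.49509626 0.17536216 0.12237236] 1.4160487631567726 [-0.13858529 -0.60775383  0.43031932] 0.09385109464489329 [[0.276, -0.961, 0.001], [-0.961, -0.276, 0.0], [0.0, -0.001, -1.0]]
```

View pics/w3.png

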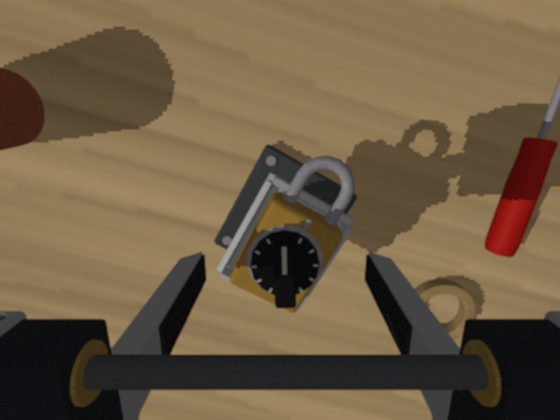

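Wrist view: the bar (pale line at (284,258)) now stands vertical between the jaws, and the block sits squarely between the lips. I'll grip the bar and turn it clockwise.

Emit:
arm_command --commands '[[[0, 0, 1], 0, 1], [[0, 0, 1], 0, 1], [[0, 0, 1], 0, 1], [[0, 0, 1], 0, 1], [[0, 0, 1], 0, 1], [[0, 0, 1], 0, 1], [[0, 0, 1], 0, 1], [[0, 0, 1], 0.13, 1], [[0, 0, 1], 0.26, 1], [[0, 0, 1], 0.39, 1], [[0, 0, 1], 0.52, 1], [[0, 0, 1], 0.54, 1], [[0, 0, 1], 0.54, 1], [[0, 0, 1], 0.52, 1], [[0, 0, 1], 0.52, 1], [[0, 0, 1], 0.52, 1]]' --force 30

```text
time_s: 10.22
eef_pos: [0.4946, 0.1753, 0.1204]
tool_rot: [[-0.236, -0.972, -0.0], [-0.972, 0.236, -0.0], [0.0, 0.0, -1.0]]
contact_force: [-1.3, 0.0, 1.0]
finger_gap: 0.0117
```

```bash
python3 - <<'E'
from h import *
o=ctrl.get_obs();print(o['time_s'],o['eef_pos'],o['q'],o['contact_force'],o['ft_torque'],o['finger_gap'])
E
```

```text
10.225 [0.49456549 0.1752717  0.1204413 ] [1.24292507e-01 6.78266758e-02 1.95057263e+00 2.90099224e-05
 1.12351964e+00 1.93298800e+00] [-1.29900283  0.01090465  1.02548942] [0.19372697 0.3747019  0.00063234] 0.01172664923006072
```

Emit:
arm_command --commands '[[[0, 0, 0], 0, -1], [[0, 0, 0], 0, -1], [[0, 0, -1], 0, -1], [[0, 0, -20], 0, -1], [[0, 0, -45], 0, -1], [[0, -27, -45], 0, -1], [[0, -53, -45], 0, -1], [[0, -53, -45], 0, -1], [[0, -53, -45], 0, -1]]'

```text
time_s: 11.35
eef_pos: [0.5454, 0.1629, 0.1651]
tool_rot: [[-0.236, -0.972, -0.001], [-0.972, 0.236, -0.0], [0.0, 0.001, -1.0]]
contact_force: [0.2, 0.4, 0.2]
finger_gap: 0.0935
```

```bash
python3 - <<'E'
from h import *
d=cap('wrist','w4');o=ctrl.get_obs();print(o['eef_pos'],o['finger_gap'],np.round(o['tool_rot'],3).tolist())
E
```

```text
[0.54529402 0.16298251 0.16515712] 0.09408295224386234 [[-0.236, -0.972, -0.001], [-0.972, 0.236, 0.0], [0.0, 0.001, -1.0]]
```

View pics/w4.png

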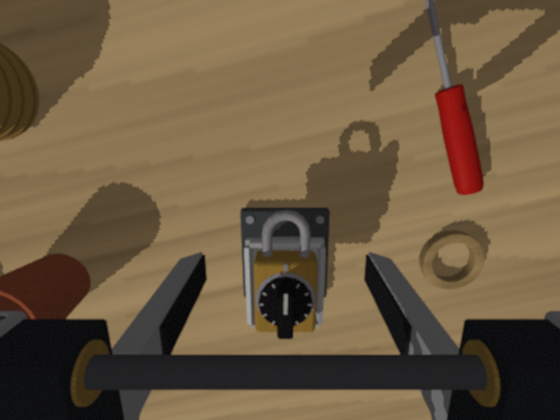

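Wrist view: the pale line (286,300) points straight at the shackle, and the bow is at (286,215). I'm descending on the shackle legs and pulling.

Emit:
arm_command --commands '[[[0, 0, 40], 0, -1], [[0, 0, 65], 0, -1], [[0, 0, 73], 0, -1], [[0, 0, 73], 0, 1], [[0, 0, 73], 0, 1], [[0, 0, 73], 0, 1], [[0, 0, 73], 0, 1], [[0, 0, 73], 0, 1], [[0, 0, 73], 0, 1], [[0, -3, 73], 0, 1], [[0, -6, 73], 0, 1], [[0, -9, 73], 0, 1], [[0, -12, 73], 0, 1], [[0, -15, 73], 0, 1], [[0, -17, 73], 0, 1], [[0, -18, 73], 0, 1], [[0, -18, 73], 0, 1]]' --force 15

```text
time_s: 13.52
eef_pos: [0.5636, 0.1587, 0.0923]
tool_rot: [[-0.236, -0.972, -0.0], [-0.972, 0.236, 0.0], [-0.0, 0.0, -1.0]]
contact_force: [-2.9, 1.3, 1.4]
finger_gap: 0.0371
```

```bash
python3 - <<'E'
from h import *
d=cap('wrist','w5');o=ctrl.get_obs();print(o['time_s'],o['eef_pos'],o['finger_gap'],o['contact_force'])
E
```

```text
13.575 [0.56355904 0.15866142 0.09237921] 0.0370392372522534 [-2.84147781  1.6531771   1.67945085]
```

Emit:
arm_command --commands '[[[0, 0, 0], 0, -1], [[0, 0, 0], 0, -1], [[0, 0, -2], 0, -1], [[0, 0, -40], 0, -1], [[0, 0, -75], 0, -1], [[0, 20, -75], 0, -1], [[0, 20, -75], 0, -1]]'

```text
time_s: 14.45
eef_pos: [0.5439, 0.1635, 0.1679]
tool_rot: [[-0.235, -0.972, 0.001], [-0.972, 0.235, 0.0], [-0.0, -0.001, -1.0]]
contact_force: [0.1, 0.2, -0.9]
finger_gap: 0.094
```

```bash
python3 - <<'E'
from h import *
d=cap('wrist','w6');o=ctrl.get_obs();print(o['eef_pos'],o['finger_gap'])
a=np.asarray(load('w4')['pixels'])[180:345,200:370];b=np.asarray(d['pixels'])[180:345,200:370]
cv2.imwrite('pics/cmp.png',cv2.resize(np.hstack([a,b]),None,fx=2.3,fy=2.3,interpolation=2))
E
```

```text
[0.54415938 0.16327807 0.16742402] 0.0937573307981586
```

View pics/cmp.png

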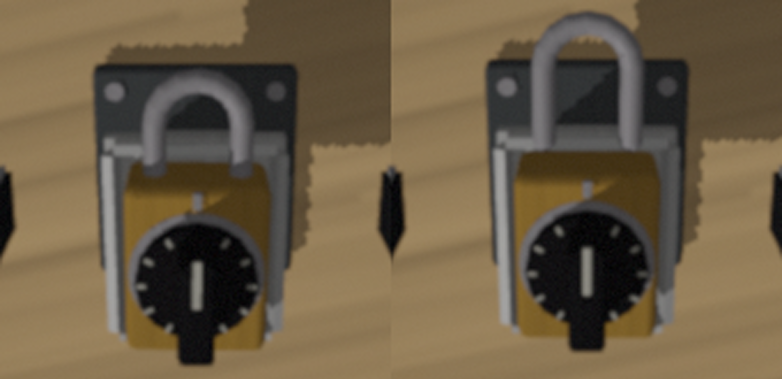

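Left is before, right after: the bow moved up about 25 px, the block about 4 px and the plate about 2 px. I'll check the distances.

```bash
python3 - <<'E'
from h import *
ax=np.array([.972,-.235,0])
s=lambda d,y,z,x: onz(d,200+x/2.3,180+y/2.3,z)@ax
a=load('w4');b=load('w6')
for n,ya,yb,z in(('bow',80,22,.084),('disc top',217,204,.103),('disc bot',333,323,.103),('block front top',163,152,.098),('foot',66,62,.006),('pale line mid',285,271,.124)):
    p,q=s(a,ya,z,195),s(b,yb,z,195); print(n,round(p,4),round(q,4),round((q-p)*1e3,1))
E
```

```text
bow 0.5041 0.5219 17.7
disc top 0.463 0.4648 1.9
disc bot 0.4191 0.4197 0.7
block front top 0.4799 0.4812 1.3
foot 0.4875 0.4872 -0.3
pale line mid 0.4506 0.4523 1.7
```

The shackle came out about 16 mm relative to the block, so it is at its stop. I'm regripping the block and lifting.

Emit:
arm_command --commands '[[[0, 49.5, 0], 0, -1], [[0, 49.5, 0], 0, -1], [[0, 49.5, 40], 0, -1], [[0, 49.5, 62], 0, -1], [[0, 49.5, 71], 0, -1], [[0, 49.5, 71], 0, -1], [[0, 49.5, 71], 0, 1], [[0, 49.5, 71], 0, 1], [[0, 49.5, 71], 0, 1], [[0, 49.5, 71], 0, 1], [[0, 49.5, 71], 0, 1], [[0, 49.5, 71], 0, 1]]' --force 45

```text
time_s: 16.0
eef_pos: [0.4962, 0.175, 0.0966]
tool_rot: [[-0.236, -0.972, 0.0], [-0.972, 0.236, 0.0], [-0.0, -0.0, -1.0]]
contact_force: [-0.4, 0.1, 1.3]
finger_gap: 0.0493
```

Emit:
arm_command --commands '[[[0, 0, -6], 0, 1], [[0, 0, -14], 0, 1], [[0, 0, -28], 0, 1], [[0, 0, -45], 0, 1], [[0, 0, -62], 0, 1], [[0, 0, -80], 0, 1], [[0, 0, -95], 0, 1], [[0, 0, -100], 0, 1], [[0, 0, -100], 0, 1], [[0, 0, -100], 0, 1], [[0, 0, -100], 0, 1], [[0, 0, -100], 0, 1]]'

```text
time_s: 17.5
eef_pos: [0.4959, 0.1749, 0.196]
tool_rot: [[-0.236, -0.972, -0.001], [-0.972, 0.236, -0.0], [0.0, 0.001, -1.0]]
contact_force: [0.6, 0.1, -3.7]
finger_gap: 0.0497
```

```bash
python3 - <<'E'
from h import *
o=ctrl.get_obs();print(o['time_s'],o['eef_pos'],o['finger_gap'],o['contact_force'])
a=np.asarray(cap('wrist','w7')['pixels']);b=np.asarray(cap('side','d7')['pixels'])
cv2.imwrite('pics/f.png',np.hstack([cv2.resize(a,(400,300)),cv2.resize(b[120:330,80:360],(400,300))]))
E
```

```text
17.5 [0.49591691 0.17488777 0.19599823] 0.049682154072463916 [ 0.5664857   0.05230609 -3.66429899]
```

View pics/f.png

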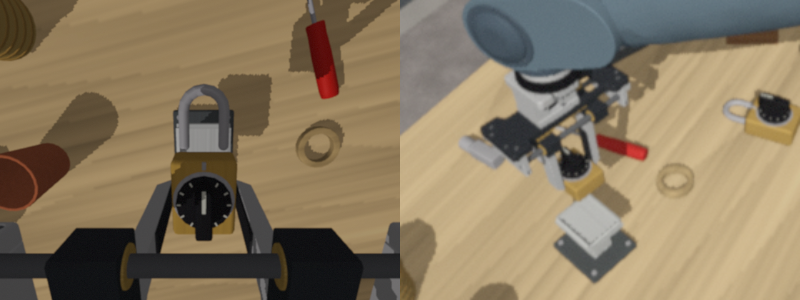

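The lock is held level above the empty holder. The shackle is out, the dial points at the shackle, and the bystanders in view are where they were.

```bash
python3 -c "
from workcell import ctrl
print(ctrl.job_done())"
```

```text
the job is handed in; nothing more can be done
None
```

I finished the task and handed it in at about 17.6 s of robot time, with the gripper still holding the opened lock. The hand-in gave no verdict.

- **Seating:** I gripped the smaller brass lock and set it down in the holder. The tool stopped 70.0 mm higher than where it had gripped the lock on the bench, which is the seat height. At that point the front lip pushed back with about 5 to 7 N.
- **Dial:** I turned it from the +0.52 notch to 0. In the wrist picture the pale line then pointed straight at the shackle.
- **Shackle:** I pulled it out. The pictures showed about 16 mm of travel relative to the block, which itself slid forward 1–2 mm into its slack in the holder.
- **Lift:** The lock hangs level, dial up, with its underside about 99 mm above the seat. The finger opening reads 49.7 mm, and the wrist force of about 3.7 N downward fits the lock's weight.

No check failed. One early estimate of how far off-centre the lock sat in the grip disagreed by about 3 mm, but the lock went in without trouble. I checked the bystanders only by eye, in those pictures that happened to show them. The hoop, screwdriver and pot looked unmoved, and no bystander was on the arm's path.

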